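# Pump soap with the scrub block on the press-plate dispenser

### The job

Load the scrub block with soap: pick it out of its blue drip tray, set its green face flat in the middle of the soap dispenser's sprung plate and press squarely down until the plate stops firmly at the bottom, level; hold it there for half a second, let the plate come right up, and give it a second full stroke in the same way. Press firmly but do not force it past its stop. Then put the block back in its tray, green face down and flat, let go, and leave everything else where it stands.

Things in the scene. Friction and masses are not known exactly. Their poses are not given: they have to be found in the camera images.
- scrub_center (a point): Centre of the loose scrub block, 39 mm above its flat green face, 98 (x) x 64 (y) mm. Face and white base are 19 mm thick; above is an orange bridge handle: a bar along x, 24 mm wide (y), underside 54 and top 78 mm above the face, so the bar's centre is 27 mm above this point; 56 mm clear between its end posts. 0.15 to 0.25 kg. z points from face to handle. Its two ends are alike.
- scrubber: The same scrub block; origin at the centre of its green face, same axes. It starts in the tray, green face down.
- plate_top (a point): Centre of the top of the dispenser's grey press plate; x along its 108 mm length, y along its 74 mm width, z up. At rest it is 100 mm above the counter, 4 mm below the tank's rim. It sinks in a well 112 x 78 mm: the block's face enters with 7 mm to spare all round if its length lies along the plate's (either way round).
- dispenser: Soap dispenser, fixed: white tank with green windows, 130 (x) x 96 (y) mm, 104 mm high; origin at the centre of its underside, axes as the plate's.
- plate: The press plate's rocking pivot on the pump stem, 13 mm below the plate's top. The plate rocks up to 5 degrees to any side, so push centrally and squarely.
- plunger (a joint): Depth of the pump stem, m: 0 = fully up, grows downwards. A spring returns it: it takes 3.5 N to start and 5 to 9 N near the end. The stroke ends on a hard stop 8 to 24 mm down, set by a dose collar hidden under the plate: it must be felt. There the push rises steeply: a firm 12 to 25 N shows that it is fully down; over 35 N harms the pump.
- tray: The scrub block's blue drip tray, fixed: 150 (x) x 112 (y) mm outside, inside 140 x 102 mm. Origin at the centre of its underside; its inner floor is 5 mm and its rim 19 mm above the counter.
- soap_bar: Bystander: cream bar of soap, 85 x 55 x 28 mm.
- dosing_cup: Bystander: blue dosing cup, 64 mm across, 60 mm high.
- detergent_jug: Bystander: blue detergent jug, 85 x 165 mm, 247 mm high.
- spray_bottle: Bystander: white stain spray bottle with red head, 195 mm high.
- stain_tin: Bystander: red tin, 90 mm across, 130 mm high.
- clothes_brush: Bystander: wooden clothes brush, 200 mm long, lying.
- softener: Bystander: white bottle with green cap, 80 mm across, 220 mm high.

How it is judged (in metres and radians):
On the way, in this order (a step that is already met when the one before it is completed fails the run):
1. with the block on it, the plate is pressed down firmly against its stop and is level (contact force between scrubber and plate above 11 N and value of joint plunger above 0.007 m and angle between plate_top's own z axis and vertical below 0.045 rad), for 0.3 s.
2. the plate has come right up again (value of joint plunger below 0.002 m), for 0.1 s.
3. the plate is pressed down against its stop and level a second time with the block (all of step 1), for 0.3 s.
At the end, for the whole second after the job is handed in: The plate is fully up (within 2 mm), and the block stands released and at rest in its tray, green face down on the tray's floor (level within 0.08 rad, not over 5 mm high, centre within 30 mm of the tray's middle each way) (value of joint plunger below 0.002 m and x of scrub_center in the frame of tray between -0.03 and 0.03 m and y of scrub_center in the frame of tray between -0.03 and 0.03 m and z of scrub_center in the frame of tray below 0.049 m and angle between scrub_center's own z axis and vertical below 0.08 rad and linear speed of scrubber below 0.02 m/s); the robot touches nothing.
It fails at once if the plate is pushed with more than 35 N (contact force between anything else and plate above 35 N).
It fails at once if a bystander is moved by more than 25 mm (distance of any of soap_bar, dosing_cup, detergent_jug, spray_bottle, stain_tin, clothes_brush, softener from where it was at the start of the episode above 0.025 m).
It also fails if it takes over 72 s, if anything falls off the work surface, if the arm or the gripper's body presses on something with over 40 N, if the wrist force passes 120 N, or if a joint passes its speed limit or range.

### The arm

A 6-joint arm with a two-finger parallel gripper is mounted at the origin on the work surface. World frame = base frame: x ahead of the robot, y to its left, z up, the work surface at z = 0. Lengths are in mm, angles in rad, forces in N, time in s.
With the tool pointing down it reaches from about 325 to 925 mm from the base axis. Payload 3.1 kg.
Tool frame: the origin (TCP) lies at the very end of the fingers, on their centre line; the grasp point (between the pads) lies 19 mm behind it; z points along the fingers, y is the line along which they close (so a half turn about z gives the same grasp; the last joint's range is limited). The gripper opens to 85 mm and grips with 20 to 120 N. Pads are 22 mm wide; open, the fingers measure 114 mm over their backs; the gripper's body (76 mm by 85 mm) begins 54 mm behind the grasp point. The pads swing forward as they close: fully open they stand 13 mm farther back than shut.
Start: joints at [-1.305, 0.217, 1.613, -0, 1.311, -0.112], TCP at [230.569, -580.928, 206.8] pointing down, gripper open.
Joint ranges: [-2.75, 2.75], [-0.78, 2.1], [0.31, 2.55], [-1.13, 4.27], [0.13, 2.63], [-2.58, 2.58]. Speed limits (rad/s): [2.79, 2.79, 3.14, 3.14, 3.14, 3.14].

### API

Orientations are given as a rotation vector (axis times angle).
In Python, from station import r gives the robot as it stands. The module is installed in compiled form; this text tells all that it offers.
- The arm moves only by the tool play_rows, never from a script. Its argument "rows" is a list of rows, each an object of numbers: "x", "y", "z": the shift along the tool's x, y, z in m; "rx", "ry", "rz": the turn, a rotation vector about the tool's x, y, z in rad; "fingers": the finger opening in m, from 0 to 0.0854. In form: [{"x": .., "y": .., "z": .., "rx": .., "ry": .., "rz": .., "fingers": ..}, ...]. A call has exactly 8 rows; each row shifts and turns the commanded pose from where the row before left it, along the tool's axes as they then stand; what a row does not reach is not made up. A row lasts 1/12 s, in which the tool goes at most 41.7 mm and 7.16 degrees, less where a joint would pass 70% of its speed; a pose out of reach is approached as far as the arm can. A call is refused whole if a number of a shift passes 0.0417 or a number of a turn 0.125, either way. A call with a gripper value outside its range is refused whole. The fingers move at their own pace and stop on an object; the grip force is fixed at half the most. Time passes only in rows, so rows that do not move let the fingers close, or fill a call up. It gives the time, the measured TCP pose, the force, the opening and the grip force at its end, in the units of the state.
- r.get_state(): the state, without advancing time (a new reading comes with each control period).
- r.grab_frame(name): name is "scene" or "top"; returns the picture (384x512x3 uint8, red, green, blue); there is no depth.
- r.calibration(name): a dict with "fx", "fy", "cx", "cy" (pixels), "k1" (the pictures are not rectified: a ray, as slopes to the right and down, at radius r is drawn at 1 + k1 r^2 times it, then the intrinsics apply), "position" and "rotation" of the camera in the world. Camera axes: x right, y up, looking along -z (the intrinsics and any distortion apply to the point x, -y, -z); pixel columns grow to the right and rows downward; lengths in mm; the calibration is good to about 2 mm. A picture is of the moment at which its call begins. calibration takes no time and is no camera call.
- r.sign_off(): hands the job in; it is judged then, once.
The state is a dict: "time": time; "joint_positions": joint angles; "dq": joint speeds; "joint_torque": joint torques, N m; "position": TCP position; "ee_rot": TCP orientation; "contact_force": force on the tool from outside, world axes, zero at the start; "wrist_torque": the same for the moment, N m; "width": finger opening in mm; "grasp_force": force on a finger pad.
Only numpy, scipy, OpenCV 4.12 (cv2) and the standard library are available. Lean on these libraries where they do the work, as an engineer would, in place of code of your own. Each camera call takes 0.05 s, during which the arm holds its last target. There are 200 camera calls.

## Working session

There is one attempt and no reset: what is moved stays moved. The work goes in short steps, Python scripts to look and compute and a tool call to move; the robot and the scene stay as the last step left them, time stands still between calls to the robot, and variables do not carry over. Pictures are saved under pics/ and viewed, at most 10 in all, crops included, and the job is handed in when it is done.

Besides the shell and the picture viewer there is one more tool, called after "Call:" as name(argument=value, ...) on one line, values as JSON. play_rows: Moves the arm, as the interface text tells. Its arguments: {"type":"object","properties":{"rows":{"type":"array","items":{"type":"object","properties":{"x":{"type":"number"},"y":{"type":"number"},"z":{"type":"number"},"rx":{"type":"number"},"ry":{"type":"number"},"rz":{"type":"number"},"fingers":{"type":"number"}}}}},"required":["rows"]}

```bash
mkdir -p pics; python3 - <<'E'
from station import r
import cv2,numpy as np
for n in("scene","top"):
    cv2.imwrite(f"pics/{n}0.png",cv2.cvtColor(r.grab_frame(n),cv2.COLOR_RGB2BGR)); print(r.calibration(n))
print(r.get_state())
E
```

```text
{'fx': 368.1166715421969, 'fy': 368.1166715421969, 'cx': 250.2753936055047, 'cy': 188.21586829733613, 'k1': -0.019579825986860398, 'position': array([1124.30465694,  611.01334155, 1338.05703897]), 'rotation': array([0.26120556, 0.68118456, 2.30432549])}
{'fx': 422.5911047935952, 'fy': 422.5911047935952, 'cx': 261.6960273935004, 'cy': 197.3840217655771, 'k1': -0.16070221607718344, 'position': array([ 485.85796741,   35.23692816, 1583.69192586]), 'rotation': array([ 0.06691585, -0.05388106, -1.58506339])}
{'time': 0.1, 'joint_positions': array([-1.30516645e+00,  2.17695885e-01,  1.61480684e+00,  4.62079046e-06,
        1.31130823e+00, -1.12210295e-01]), 'dq': array([ 0.0006917 , -0.00208557, -0.00265926,  0.00184836, -0.00276251,
       -0.00079608]), 'joint_torque': array([-2.85190572e-04, -3.98073864e+01, -3.04971027e+01, -9.29567796e-05,
        4.23189325e-03,  2.39955307e-05]), 'position': array([ 230.3745543 , -580.12691521,  205.57094807]), 'ee_rot': array([-3.08352381e+00, -5.89568500e-01,  2.59857315e-04]), 'contact_force': array([ 0.66272136,  0.10039726, -0.00862122]), 'wrist_torque': array([-0.01052179, -0.01574848,  0.05931468]), 'grasp_force': 0.0, 'width': 85.56365779905865}
```

View pics/scene0.png

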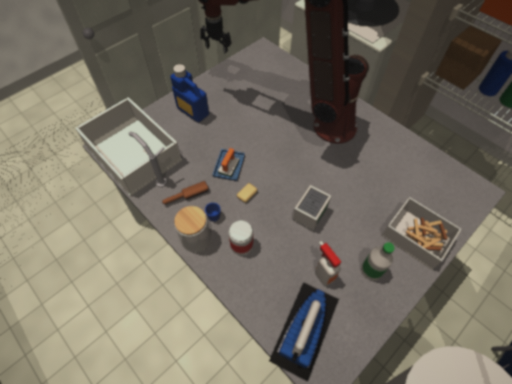

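View pics/top0.png

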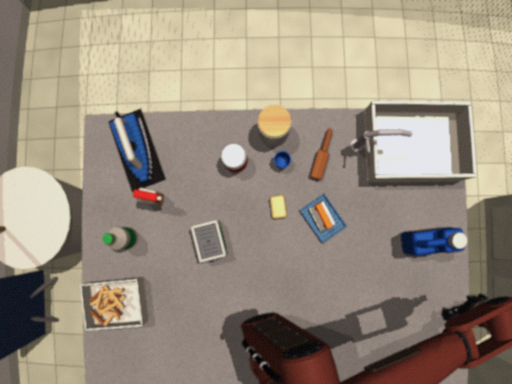

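The scene view shows the tray with the block at about (229,163) and the dispenser at (312,204). In the top view the tray is at (323,218), the orange bar at about (322,216) and the dispenser at (208,241).

```bash
cat > h.py <<'E'
import cv2,numpy as np
from station import r
from scipy.spatial.transform import Rotation as R
def cast(n,pts,z):
    c=r.calibration(n);K=np.array([[c['fx'],0,c['cx']],[0,c['fy'],c['cy']],[0,0,1]])
    p=np.array(pts,float).reshape(-1,1,2)
    q=cv2.undistortPoints(p,K,np.array([c['k1'],0,0,0,0]))[:,0]
    d=np.c_[q[:,0],-q[:,1],-np.ones(len(q))]@R.from_rotvec(c['rotation']).as_matrix().T
    o=np.array(c['position']); return o+d*((z-o[2])/d[:,2])[:,None]
def rect(n,mask,near,z):
    cs,_=cv2.findContours(mask.astype(np.uint8),cv2.RETR_EXTERNAL,cv2.CHAIN_APPROX_NONE)
    cs=[c for c in cs if cv2.contourArea(c)>15]
    c=min(cs,key=lambda c:np.linalg.norm(c.mean((0,1))-near))
    w=cast(n,c,z); b=cv2.minAreaRect(w[:,:2].astype(np.float32))
    return cv2.contourArea(c),b,c
def hsv(im): return cv2.split(cv2.cvtColor(im,cv2.COLOR_RGB2HSV))
E
python3 - <<'E'
from h import *
for n,pt,pd in(("top",(322,216),(208,241)),("scene",(229,163),(312,204))):
    im=r.grab_frame(n);h,s,v=hsv(im)
    near=np.zeros(h.shape,bool)
    def win(p,k): m=np.zeros(h.shape,bool);m[p[1]-k:p[1]+k,p[0]-k:p[0]+k]=1;return m
    for nm,m,p,z in (("bar",(h<14)&(s>150)&(v>110)&win(pt,25),pt,83),("tray",cv2.morphologyEx(((h>95)&(h<120)&(s>110)&win(pt,35)).astype(np.uint8),cv2.MORPH_CLOSE,np.ones((5,5))),pt,19),
       ("tank",(v>135)&(s<60)&win(pd,32),pd,104)):
        try:
            a,b,c=rect(n,m,p,z); print(n,nm,a,np.round(b[0],1),np.round(b[1],1),round(b[2],1))
        except Exception as e: print(n,nm,e)
    crops=[cv2.resize(im[p[1]-33:p[1]+33,p[0]-33:p[0]+33],(400,400),interpolation=cv2.INTER_CUBIC) for p in(pt,pd)]
    cv2.imwrite(f"pics/c_{n}.png",cv2.cvtColor(np.hstack(crops),cv2.COLOR_RGB2BGR))
a=cv2.imread("pics/c_top.png");b=cv2.imread("pics/c_scene.png")
cv2.imwrite("pics/c.png",cv2.resize(np.vstack([a,b]),(600,600)))
E
```

```text
top bar 21.0 [ 532.4 -168.5] [92.2 22. ] 27.4
top tray 992.5 [ 526.1 -177.1] [140.5 103.4] 33.6
top tank 3904.0 [451.1 239.6] [223.1 221.6] 89.4
scene bar 70.5 [ 538.  -168.1] [93.3 22.1] 26.5
scene tray min() iterable argument is empty
scene tank 692.0 [450.6 237.3] [133.1  97.9] 13.2
```

View pics/c.png

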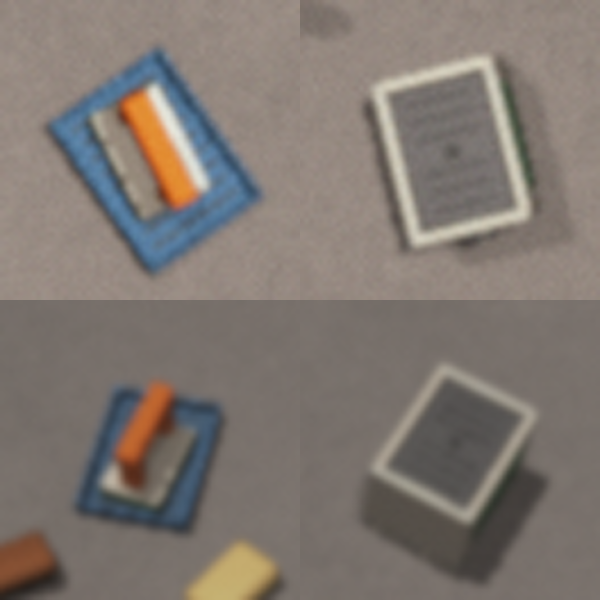

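The crops show the orange bar leaning about 27° in the blue tray, and the dispenser's dark centre mark near top pixel (208,241). I'll tighten the masks.

```bash
python3 - <<'E'
from h import *
for n,pt,pd in(("top",(322,216),(208,241)),("scene",(229,163),(312,204))):
    im=r.grab_frame(n);h,s,v=hsv(im)
    def win(p,k): m=np.zeros(h.shape,bool);m[p[1]-k:p[1]+k,p[0]-k:p[0]+k]=1;return m
    for nm,ms,p,z in (("bar",[(h<16)&(s>t)&(v>110)&win(pt,25) for t in(110,130,160)],pt,83),
       ("tray",[cv2.morphologyEx(((h>90)&(h<125)&(s>t)&win(pt,40)).astype(np.uint8),cv2.MORPH_CLOSE,np.ones((5,5))) for t in(60,80,100)],pt,19),
       ("tank",[(v>t)&(s<70)&win(pd,32) for t in(150,160,175)],pd,104)):
      for m in ms:
        try:
            a,b,c=rect(n,m,p,z); print(n,nm,a,np.round(b[0],1),np.round(b[1],1),round(b[2],1))
        except Exception as e: print(n,nm,'none')
print(cast("top",[(208.2,241)],100), cast("scene",[((453-300)/300*66-33+312,(440-300)/300*66-33+204)],100))
E
```

```text
top bar 157.0 [ 533.  -169.7] [95.4 25.6] 25.4
top bar 145.5 [ 534.1 -170. ] [93.8 24. ] 25.4
top bar 103.5 [ 533.  -169.6] [92.2 22.4] 25.4
top tray 1128.5 [ 526.2 -178. ] [147.6 112. ] 33.5
top tray 1085.0 [ 526.6 -177.2] [145.6 108.9] 33.8
top tray 1032.0 [ 526.2 -177.5] [142.2 106.5] 33.8
top tank 1058.0 [472.  233.4] [172.  121.7] 14.1
top tank 971.5 [451.5 238.1] [132.8  97.5] 14.1
top tank 930.0 [451.5 238.2] [130.1  93.4] 13.5
scene bar 85.5 [ 536.4 -169.1] [99.9 26.2] 27.0
scene bar 78.5 [ 537.2 -167.5] [97.  24.2] 26.9
scene bar 64.0 [ 538.2 -166.9] [91.8 20.2] 26.5
scene tray 215.5 [ 530.5 -172.8] [150.4 108.7] 34.4
scene tray 135.0 [ 531.5 -172. ] [142.9 105.7] 35.2
scene tray none
scene tank 633.0 [451.7 238.3] [126.7  93.5] 13.9
scene tank none
scene tank none
[[449.30298147 236.85816639 100.        ]] [[450.3755563  238.15008738 100.        ]]
```

Call:
play_rows(rows=[{"x": 0.015,"y": -0.0094,"fingers": 0.085},{"x": 0.03,"y": -0.0187,"fingers": 0.085},{"x": 0.03,"y": -0.0187,"fingers": 0.085},{"x": 0.03,"y": -0.0187,"fingers": 0.085},{"x": 0.03,"y": -0.0187,"fingers": 0.085},{"x": 0.03,"y": -0.0187,"fingers": 0.085},{"x": 0.03,"y": -0.0187,"fingers": 0.085},{"x": 0.03,"y": -0.0187,"fingers": 0.085}])

```text
invalid input
```

Call:
play_rows(rows=[{"x": 0.03,"y": -0.0187,"fingers": 0.085},{"x": 0.03,"y": -0.0187,"fingers": 0.085},{"x": 0.03,"y": -0.0187,"fingers": 0.085},{"x": 0.03,"y": -0.0187,"fingers": 0.085},{"x": 0.03,"y": -0.0187,"fingers": 0.085},{"x": 0.03,"y": -0.0187,"fingers": 0.085},{"x": 0.02,"y": -0.0125,"z": 0.02,"fingers": 0.085},{"x": 0.008,"y": -0.005,"z": 0.02,"rz": -0.075,"fingers": 0.085}])

```text
invalid input
```

```bash
cat >> h.py <<'E'
def delta(x,y,z,yaw):
    s=r.get_state();M=R.from_rotvec(s['ee_rot']).as_matrix();p=np.array(s['position'])
    d=M.T@(np.array([x,y,z])-p)
    c,q=np.cos(np.radians(yaw)),np.sin(np.radians(yaw))
    T=np.array([[c,q,0],[q,-c,0],[0,0,-1]])
    rv=R.from_matrix(M.T@T).as_rotvec()
    print('t',round(s['time'],2),'pos',p.round(1),'yaw',np.degrees(np.arctan2(M[1,0],M[0,0])).round(2),'F',np.round(s['contact_force'],1),'w',round(s['width'],1),'g',round(s['grasp_force'],1),'q',np.round(s['joint_positions'],2))
    print('delta tool mm',d.round(1),'rot',rv.round(4))
E
python3 - <<'E'
from h import *
delta(534.5,-169.3,52,26)
im=r.grab_frame("top")
a=im[216-45:216+45,322-45:322+45];b=r.grab_frame("scene")[163-60:163+30,229-45:229+45]
cv2.imwrite("pics/a1.png",cv2.cvtColor(np.hstack([cv2.resize(i,(400,400),interpolation=cv2.INTER_CUBIC) for i in(a,b)]),cv2.COLOR_RGB2BGR))
E
```

```text
t 0.3 pos [ 230.5 -580.6  206.3] yaw 21.65 F [ 0.1 -0.2 -0.1] w 85.1 g 0.0 q [-1.31  0.22  1.61  0.    1.31 -0.11]
delta tool mm [ 434.3 -270.1  154.6] rot [-0.0008 -0.0001 -0.076 ]
```

View pics/a1.png

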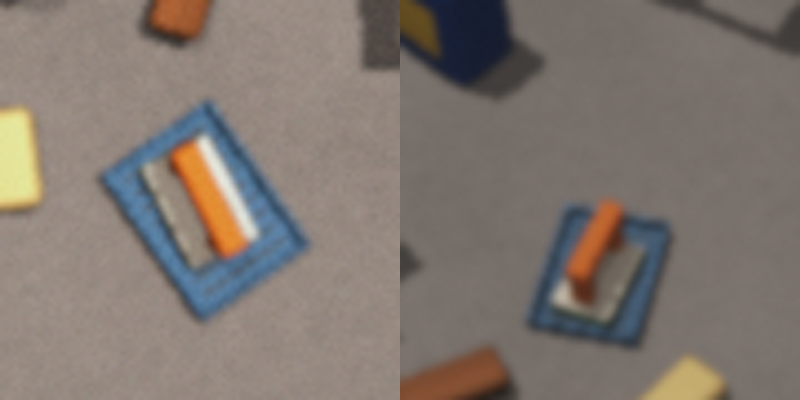

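The arm hasn't moved: the calls were refused, so every row probably needs all seven keys. The picture shows the tray and block unchanged.

Call:
play_rows(rows=[{"x": 0.015,"y": -0.0094,"z": 0,"rx": 0,"ry": 0,"rz": 0,"fingers": 0.085},{"x": 0.03,"y": -0.0187,"z": 0,"rx": 0,"ry": 0,"rz": 0,"fingers": 0.085},{"x": 0.03,"y": -0.0187,"z": 0,"rx": 0,"ry": 0,"rz": 0,"fingers": 0.085},{"x": 0.03,"y": -0.0187,"z": 0,"rx": 0,"ry": 0,"rz": 0,"fingers": 0.085},{"x": 0.03,"y": -0.0187,"z": 0,"rx": 0,"ry": 0,"rz": 0,"fingers": 0.085},{"x": 0.03,"y": -0.0187,"z": 0,"rx": 0,"ry": 0,"rz": 0,"fingers": 0.085},{"x": 0.03,"y": -0.0187,"z": 0,"rx": 0,"ry": 0,"rz": 0,"fingers": 0.085},{"x": 0.03,"y": -0.0187,"z": 0,"rx": 0,"ry": 0,"rz": 0,"fingers": 0.085}])

```text
time: 1.07
position: [388.9, -365.2, 207.0]
ee_rot: [3.086, 0.59, 0.001]
contact_force: [0.9, 0.3, -0.7]
width: 84.6
grasp_force: 0.0
```

Call:
play_rows(rows=[{"x": 0.03,"y": -0.0187,"z": 0,"rx": 0,"ry": 0,"rz": 0,"fingers": 0.085},{"x": 0.03,"y": -0.0187,"z": 0,"rx": 0,"ry": 0,"rz": 0,"fingers": 0.085},{"x": 0.03,"y": -0.0187,"z": 0,"rx": 0,"ry": 0,"rz": 0,"fingers": 0.085},{"x": 0.03,"y": -0.0187,"z": 0,"rx": 0,"ry": 0,"rz": 0,"fingers": 0.085},{"x": 0.03,"y": -0.0187,"z": 0,"rx": 0,"ry": 0,"rz": 0,"fingers": 0.085},{"x": 0.03,"y": -0.0187,"z": 0,"rx": 0,"ry": 0,"rz": 0,"fingers": 0.085},{"x": 0.02,"y": -0.0125,"z": 0.02,"rx": 0,"ry": 0,"rz": 0,"fingers": 0.085},{"x": 0.008,"y": -0.005,"z": 0.02,"rx": 0,"ry": 0,"rz": -0.075,"fingers": 0.085}])

```text
time: 1.73
position: [536.7, -167.0, 168.6]
ee_rot: [3.058, 0.712, 0.008]
contact_force: [-0.3, 0.1, 0.2]
width: 84.8
grasp_force: 0.0
```

```bash
python3 - <<'E'
from h import *
im=r.grab_frame("top")
r.grab_frame("scene");r.grab_frame("scene");b=r.grab_frame("scene")[163-60:163+30,229-45:229+45]
delta(534.5,-169.3,52,26)
a=im[216-45:216+45,322-45:322+45]
cv2.imwrite("pics/a2.png",cv2.cvtColor(np.hstack([cv2.resize(i,(400,400),interpolation=cv2.INTER_CUBIC) for i in(a,b)]),cv2.COLOR_RGB2BGR))
E
```

```text
t 1.93 pos [ 532.7 -169.7  166.5] yaw 25.9 F [-0.2 -0.2  0.6] w 84.8 g 0.0 q [-0.43  0.12  1.81 -0.    1.22  0.69]
delta tool mm [  1.9   0.6 114.4] rot [-0.0012  0.0014 -0.0017]
```

View pics/a2.png

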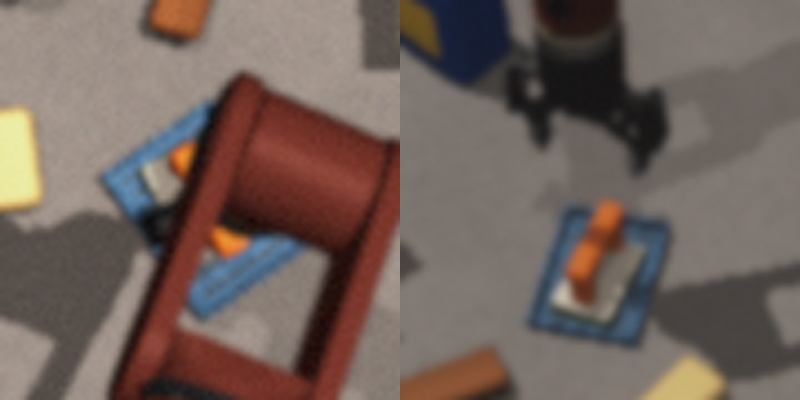

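The fingers straddle the bar from above, at scene crop (530–650,150), and look aligned. I'll descend and then close.

Call:
play_rows(rows=[{"x": 0.002,"y": 0,"z": 0.01,"rx": 0,"ry": 0,"rz": 0,"fingers": 0.085},{"x": 0,"y": 0,"z": 0.02,"rx": 0,"ry": 0,"rz": 0,"fingers": 0.085},{"x": 0,"y": 0,"z": 0.02,"rx": 0,"ry": 0,"rz": 0,"fingers": 0.085},{"x": 0,"y": 0,"z": 0.02,"rx": 0,"ry": 0,"rz": 0,"fingers": 0.085},{"x": 0,"y": 0,"z": 0.018,"rx": 0,"ry": 0,"rz": 0,"fingers": 0.085},{"x": 0,"y": 0,"z": 0.014,"rx": 0,"ry": 0,"rz": 0,"fingers": 0.085},{"x": 0,"y": 0,"z": 0.008,"rx": 0,"ry": 0,"rz": 0,"fingers": 0.085},{"x": 0,"y": 0,"z": 0.004,"rx": 0,"ry": 0,"rz": 0,"fingers": 0.085}])

```text
time: 2.6
position: [534.5, -170.1, 52.0]
ee_rot: [-3.062, -0.702, 0.001]
contact_force: [-0.0, 0.5, 0.6]
width: 84.8
grasp_force: 0.0
```

Call:
play_rows(rows=[{"x": 0,"y": 0,"z": 0,"rx": 0,"ry": 0,"rz": 0,"fingers": 0.06},{"x": 0,"y": 0,"z": 0,"rx": 0,"ry": 0,"rz": 0,"fingers": 0.05},{"x": 0,"y": 0,"z": 0,"rx": 0,"ry": 0,"rz": 0,"fingers": 0.04},{"x": 0,"y": 0,"z": 0,"rx": 0,"ry": 0,"rz": 0,"fingers": 0.03},{"x": 0,"y": 0,"z": 0,"rx": 0,"ry": 0,"rz": 0,"fingers": 0.02},{"x": 0,"y": 0,"z": 0,"rx": 0,"ry": 0,"rz": 0,"fingers": 0.0},{"x": 0,"y": 0,"z": 0,"rx": 0,"ry": 0,"rz": 0,"fingers": 0.0},{"x": 0,"y": 0,"z": 0,"rx": 0,"ry": 0,"rz": 0,"fingers": 0.0}])

```text
time: 3.27
position: [536.4, -170.1, 54.1]
ee_rot: [3.059, 0.705, 0.003]
contact_force: [0.9, -1.3, 4.9]
width: 21.6
grasp_force: 59.0
```

Call:
play_rows(rows=[{"x": 0,"y": 0,"z": -0.005,"rx": 0,"ry": 0,"rz": 0,"fingers": 0.0},{"x": 0,"y": 0,"z": -0.012,"rx": 0,"ry": 0,"rz": 0,"fingers": 0.0},{"x": 0,"y": 0,"z": -0.022,"rx": 0,"ry": 0,"rz": 0,"fingers": 0.0},{"x": 0,"y": 0,"z": -0.03,"rx": 0,"ry": 0,"rz": 0,"fingers": 0.0},{"x": 0,"y": 0,"z": -0.03,"rx": 0,"ry": 0,"rz": 0,"fingers": 0.0},{"x": 0,"y": 0,"z": -0.025,"rx": 0,"ry": 0,"rz": 0,"fingers": 0.0},{"x": 0,"y": 0,"z": -0.015,"rx": 0,"ry": 0,"rz": 0,"fingers": 0.0},{"x": 0,"y": 0,"z": -0.008,"rx": 0,"ry": 0,"rz": 0,"fingers": 0.0}])

```text
time: 3.93
position: [536.3, -169.6, 203.2]
ee_rot: [3.059, 0.705, 0.005]
contact_force: [-0.6, -0.7, -0.9]
width: 21.6
grasp_force: 59.0
```

```bash
python3 - <<'E'
from h import *
im=r.grab_frame("top");r.grab_frame("scene");b=r.grab_frame("scene")[163-75:163+15,229-45:229+45]
delta(451,238,195,13.8)
a=im[216-45:216+45,322-45:322+45]
cv2.imwrite("pics/a3.png",cv2.cvtColor(np.hstack([cv2.resize(i,(400,400),interpolation=cv2.INTER_CUBIC) for i in(a,b)]),cv2.COLOR_RGB2BGR))
E
```

```text
t 4.08 pos [ 534.9 -169.1  199.7] yaw 25.95 F [ 0.5 -0.1 -2.9] w 21.1 g 59.0 q [-0.43  0.09  1.77  0.    1.28  0.69]
delta tool mm [ 102.7 -402.8    4.8] rot [-3.000e-04  1.000e-04  2.121e-01]
```

View pics/a3.png

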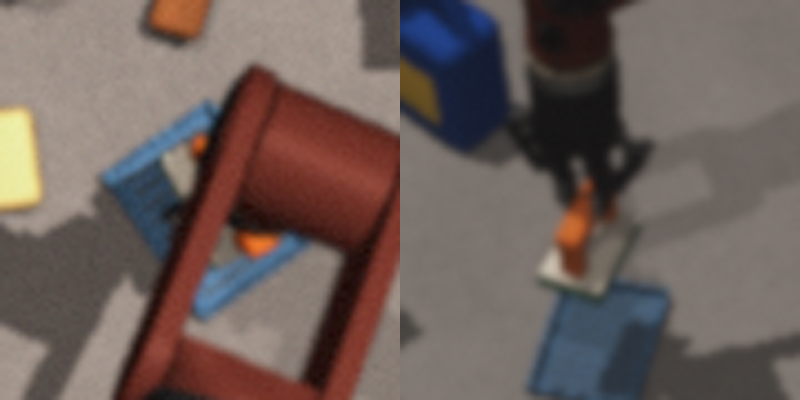

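The block hangs level in the grip over the now empty tray: bar at scene crop (585,220), tray at (600,340). I'll carry it to the dispenser.

Call:
play_rows(rows=[{"x": 0.004,"y": -0.015,"z": 0,"rx": 0,"ry": 0,"rz": 0,"fingers": 0.0},{"x": 0.0077,"y": -0.03,"z": 0,"rx": 0,"ry": 0,"rz": 0,"fingers": 0.0},{"x": 0.0077,"y": -0.03,"z": 0,"rx": 0,"ry": 0,"rz": 0,"fingers": 0.0},{"x": 0.0077,"y": -0.03,"z": 0,"rx": 0,"ry": 0,"rz": 0,"fingers": 0.0},{"x": 0.0077,"y": -0.03,"z": 0,"rx": 0,"ry": 0,"rz": 0,"fingers": 0.0},{"x": 0.0077,"y": -0.03,"z": 0,"rx": 0,"ry": 0,"rz": 0,"fingers": 0.0},{"x": 0.0077,"y": -0.03,"z": 0,"rx": 0,"ry": 0,"rz": 0,"fingers": 0.0},{"x": 0.0077,"y": -0.03,"z": 0,"rx": 0,"ry": 0,"rz": 0,"fingers": 0.0}])

```text
time: 4.75
position: [486.1, 60.4, 197.3]
ee_rot: [-3.06, -0.705, 0.007]
contact_force: [0.0, -0.1, -2.1]
width: 21.5
grasp_force: 59.1
```

Call:
play_rows(rows=[{"x": 0.0077,"y": -0.03,"z": 0,"rx": 0,"ry": 0,"rz": 0,"fingers": 0.0},{"x": 0.0077,"y": -0.03,"z": 0,"rx": 0,"ry": 0,"rz": 0,"fingers": 0.0},{"x": 0.0077,"y": -0.03,"z": 0,"rx": 0,"ry": 0,"rz": 0,"fingers": 0.0},{"x": 0.0077,"y": -0.03,"z": 0,"rx": 0,"ry": 0,"rz": 0,"fingers": 0.0},{"x": 0.006,"y": -0.025,"z": 0,"rx": 0,"ry": 0,"rz": 0,"fingers": 0.0},{"x": 0.0045,"y": -0.018,"z": 0,"rx": 0,"ry": 0,"rz": 0,"fingers": 0.0},{"x": 0.0025,"y": -0.01,"z": 0,"rx": 0,"ry": 0,"rz": 0,"fingers": 0.0},{"x": 0.001,"y": -0.0048,"z": 0,"rx": 0,"ry": 0,"rz": 0,"fingers": 0.0}])

```text
time: 5.42
position: [449.2, 238.9, 197.9]
ee_rot: [3.061, 0.709, -0.006]
contact_force: [0.7, -0.6, -2.1]
width: 22.0
grasp_force: 59.1
```

Call:
play_rows(rows=[{"x": 0,"y": 0,"z": 0,"rx": 0,"ry": 0,"rz": 0.07,"fingers": 0.0},{"x": 0,"y": 0,"z": 0,"rx": 0,"ry": 0,"rz": 0.07,"fingers": 0.0},{"x": 0,"y": 0,"z": 0,"rx": 0,"ry": 0,"rz": 0.072,"fingers": 0.0},{"x": 0,"y": 0,"z": 0,"rx": 0,"ry": 0,"rz": 0,"fingers": 0.0},{"x": 0,"y": 0,"z": 0,"rx": 0,"ry": 0,"rz": 0,"fingers": 0.0},{"x": 0,"y": 0,"z": 0,"rx": 0,"ry": 0,"rz": 0,"fingers": 0.0},{"x": 0,"y": 0,"z": 0,"rx": 0,"ry": 0,"rz": 0,"fingers": 0.0},{"x": 0,"y": 0,"z": 0,"rx": 0,"ry": 0,"rz": 0,"fingers": 0.0}])

```text
time: 6.08
position: [451.3, 237.5, 199.7]
ee_rot: [3.119, 0.378, -0.0]
contact_force: [0.0, -0.3, -1.2]
width: 21.4
grasp_force: 59.1
```

```bash
python3 - <<'E'
from h import *
im=r.grab_frame("top");s=r.grab_frame("scene")
delta(451,238,195,13.8)
cv2.imwrite("pics/a4s.png",cv2.cvtColor(s,cv2.COLOR_RGB2BGR))
b=s[204-75:204+25,312-50:312+50];a=im[241-50:241+50,208-50:208+50]
cv2.imwrite("pics/a4.png",cv2.cvtColor(np.hstack([cv2.resize(i,(400,400),interpolation=cv2.INTER_CUBIC) for i in(a,b)]),cv2.COLOR_RGB2BGR))
h,sa,v=hsv(s)
m=((h<16)&(sa>110)&(v>90)); m[:100]=0;m[:,:262]=0;m[:,362:]=0;m[229:]=0
ys,xs=np.nonzero(m);print(len(xs),xs.min(),xs.max(),ys.min(),ys.max())
E
```

```text
t 6.18 pos [451.4 237.7 199.8] yaw 13.81 F [-0.2  0.1 -1.5] w 21.4 g 59.1 q [ 0.35 -0.02  1.89 -0.    1.28  1.68]
delta tool mm [-0.3 -0.4  4.8] rot [0.0001 0.     0.0002]
526 309 361 100 199
```

View pics/a4.png

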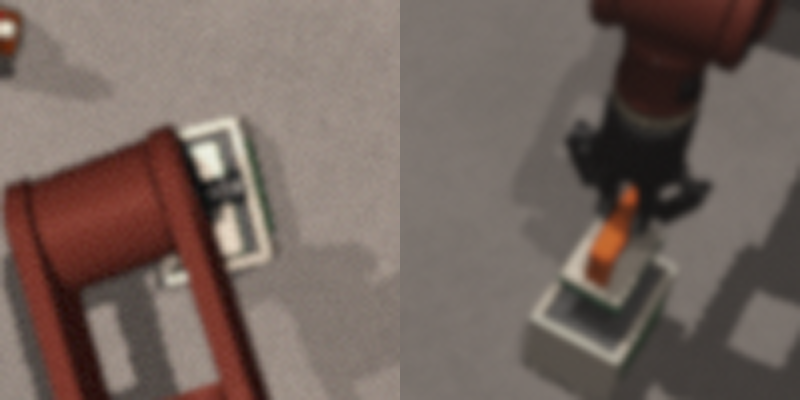

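```bash
python3 - <<'E'
from h import *
s=cv2.cvtColor(cv2.imread("pics/a4s.png"),cv2.COLOR_BGR2RGB)
ps=[(302.7,197),(315.7,203.7),(326.5,192.7)]
c=np.cos(np.radians(13.8));q=np.sin(np.radians(13.8))
for p,w in zip(ps,cast("scene",ps,170)):
    d=w[:2]-[451.4,237.7]; print(p,np.round([d[0]*c+d[1]*q,-d[0]*q+d[1]*c],1))
a=cv2.resize(s[165:235,277:347],(600,600),interpolation=cv2.INTER_CUBIC)
cv2.imwrite("pics/a5.png",cv2.cvtColor(a,cv2.COLOR_RGB2BGR))
h,sa,v=hsv(s);m=(h<16)&(sa>130)&(v>90)
m[:178]=0;m[:,:300]=0;m[:,330:]=0;m[205:]=0
print(rect("scene",m,(315,190),225+2)[:2])
E
```

```text
(302.7, 197) [ 42.7 -28.7]
(315.7, 203.7) [42.3 25.2]
(326.5, 192.7) [-22.   37.2]
(84.5, ((470.4359436035156, 243.50643920898438), (97.80375671386719, 23.981334686279297), 16.549726486206055))
```

View pics/a5.png

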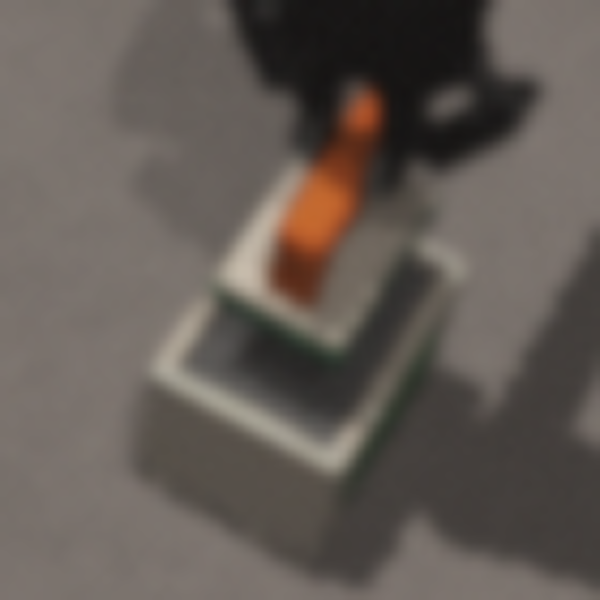

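The base's top corners are at crop (217,280), (340,350) and (437,220), with the well's empty plate in front. I'll cast those corners at z ≈ 170.

```bash
python3 - <<'E'
from h import *
k=70/600;ps=[(277+x*k-.45,165+y*k-.45) for x,y in((217,280),(340,350),(437,220))]
c=np.cos(np.radians(13.8));q=np.sin(np.radians(13.8))
for p,w in zip(ps,cast("scene",ps,170)):
    d=w[:2]-[451.4,237.7]; print(np.round([d[0]*c+d[1]*q,-d[0]*q+d[1]*c],1))
E
```

```text
[ 45.2 -30.9]
[47.7 30.1]
[-34.   35.5]
```

Call:
play_rows(rows=[{"x": 0.001,"y": 0,"z": 0.005,"rx": 0,"ry": 0,"rz": 0,"fingers": 0.0},{"x": 0,"y": 0,"z": 0.01,"rx": 0,"ry": 0,"rz": 0,"fingers": 0.0},{"x": 0,"y": 0,"z": 0.01,"rx": 0,"ry": 0,"rz": 0,"fingers": 0.0},{"x": 0,"y": 0,"z": 0.008,"rx": 0,"ry": 0,"rz": 0,"fingers": 0.0},{"x": 0,"y": 0,"z": 0.006,"rx": 0,"ry": 0,"rz": 0,"fingers": 0.0},{"x": 0,"y": 0,"z": 0.004,"rx": 0,"ry": 0,"rz": 0,"fingers": 0.0},{"x": 0,"y": 0,"z": 0,"rx": 0,"ry": 0,"rz": 0,"fingers": 0.0},{"x": 0,"y": 0,"z": 0,"rx": 0,"ry": 0,"rz": 0,"fingers": 0.0}])

```text
time: 6.85
position: [452.2, 238.0, 156.5]
ee_rot: [3.119, 0.377, -0.001]
contact_force: [-0.3, 0.3, -1.5]
width: 21.6
grasp_force: 59.1
```

Call:
play_rows(rows=[{"x": 0,"y": 0,"z": 0.001,"rx": 0,"ry": 0,"rz": 0,"fingers": 0.0},{"x": 0,"y": 0,"z": 0.001,"rx": 0,"ry": 0,"rz": 0,"fingers": 0.0},{"x": 0,"y": 0,"z": 0.001,"rx": 0,"ry": 0,"rz": 0,"fingers": 0.0},{"x": 0,"y": 0,"z": 0.001,"rx": 0,"ry": 0,"rz": 0,"fingers": 0.0},{"x": 0,"y": 0,"z": 0.001,"rx": 0,"ry": 0,"rz": 0,"fingers": 0.0},{"x": 0,"y": 0,"z": 0.001,"rx": 0,"ry": 0,"rz": 0,"fingers": 0.0},{"x": 0,"y": 0,"z": 0.001,"rx": 0,"ry": 0,"rz": 0,"fingers": 0.0},{"x": 0,"y": 0,"z": 0,"rx": 0,"ry": 0,"rz": 0,"fingers": 0.0}])

```text
time: 7.52
position: [452.1, 237.9, 149.5]
ee_rot: [3.119, 0.377, -0.001]
contact_force: [-0.1, 0.2, -1.6]
width: 21.8
grasp_force: 59.1
```

Call:
play_rows(rows=[{"x": 0,"y": 0,"z": 0.001,"rx": 0,"ry": 0,"rz": 0,"fingers": 0.0},{"x": 0,"y": 0,"z": 0.001,"rx": 0,"ry": 0,"rz": 0,"fingers": 0.0},{"x": 0,"y": 0,"z": 0.001,"rx": 0,"ry": 0,"rz": 0,"fingers": 0.0},{"x": 0,"y": 0,"z": 0.001,"rx": 0,"ry": 0,"rz": 0,"fingers": 0.0},{"x": 0,"y": 0,"z": 0.001,"rx": 0,"ry": 0,"rz": 0,"fingers": 0.0},{"x": 0,"y": 0,"z": 0,"rx": 0,"ry": 0,"rz": 0,"fingers": 0.0},{"x": 0,"y": 0,"z": 0,"rx": 0,"ry": 0,"rz": 0,"fingers": 0.0},{"x": 0,"y": 0,"z": 0,"rx": 0,"ry": 0,"rz": 0,"fingers": 0.0}])

```text
time: 8.18
position: [452.7, 238.2, 145.2]
ee_rot: [-3.119, -0.377, -0.001]
contact_force: [-0.8, 0.8, 2.5]
width: 21.1
grasp_force: 59.6
```

Call:
play_rows(rows=[{"x": 0,"y": 0,"z": 0.001,"rx": 0,"ry": 0,"rz": 0,"fingers": 0.0},{"x": 0,"y": 0,"z": 0.001,"rx": 0,"ry": 0,"rz": 0,"fingers": 0.0},{"x": 0,"y": 0,"z": 0.001,"rx": 0,"ry": 0,"rz": 0,"fingers": 0.0},{"x": 0,"y": 0,"z": 0.0005,"rx": 0,"ry": 0,"rz": 0,"fingers": 0.0},{"x": 0,"y": 0,"z": 0,"rx": 0,"ry": 0,"rz": 0,"fingers": 0.0},{"x": 0,"y": 0,"z": 0,"rx": 0,"ry": 0,"rz": 0,"fingers": 0.0},{"x": 0,"y": 0,"z": 0,"rx": 0,"ry": 0,"rz": 0,"fingers": 0.0},{"x": 0,"y": 0,"z": 0,"rx": 0,"ry": 0,"rz": 0,"fingers": 0.0}])

```text
time: 8.85
position: [452.5, 238.1, 141.4]
ee_rot: [-3.119, -0.377, -0.0]
contact_force: [-0.1, -0.1, 4.0]
width: 21.9
grasp_force: 59.7
```

```bash
python3 - <<'E'
from h import *
s=r.get_state();print(s['position'],s['contact_force'],s['wrist_torque'])
E
```

```text
[452.46020052 238.07396308 141.43198527] [-0.09602667 -0.06563409  4.02173309] [0.15715798 0.04375085 0.01387798]
```

Call:
play_rows(rows=[{"x": 0,"y": 0,"z": 0.0005,"rx": 0,"ry": 0,"rz": 0,"fingers": 0.0},{"x": 0,"y": 0,"z": 0.0005,"rx": 0,"ry": 0,"rz": 0,"fingers": 0.0},{"x": 0,"y": 0,"z": 0.0005,"rx": 0,"ry": 0,"rz": 0,"fingers": 0.0},{"x": 0,"y": 0,"z": 0,"rx": 0,"ry": 0,"rz": 0,"fingers": 0.0},{"x": 0,"y": 0,"z": 0,"rx": 0,"ry": 0,"rz": 0,"fingers": 0.0},{"x": 0,"y": 0,"z": 0,"rx": 0,"ry": 0,"rz": 0,"fingers": 0.0},{"x": 0,"y": 0,"z": 0,"rx": 0,"ry": 0,"rz": 0,"fingers": 0.0},{"x": 0,"y": 0,"z": 0,"rx": 0,"ry": 0,"rz": 0,"fingers": 0.0}])

```text
time: 9.52
position: [452.4, 238.0, 139.9]
ee_rot: [-3.119, -0.377, -0.0]
contact_force: [0.8, -0.9, 2.8]
width: 21.5
grasp_force: 59.8
```

Call:
play_rows(rows=[{"x": 0,"y": 0,"z": 0.0005,"rx": 0,"ry": 0,"rz": 0,"fingers": 0.0},{"x": 0,"y": 0,"z": 0.0005,"rx": 0,"ry": 0,"rz": 0,"fingers": 0.0},{"x": 0,"y": 0,"z": 0.0005,"rx": 0,"ry": 0,"rz": 0,"fingers": 0.0},{"x": 0,"y": 0,"z": 0,"rx": 0,"ry": 0,"rz": 0,"fingers": 0.0},{"x": 0,"y": 0,"z": 0,"rx": 0,"ry": 0,"rz": 0,"fingers": 0.0},{"x": 0,"y": 0,"z": 0,"rx": 0,"ry": 0,"rz": 0,"fingers": 0.0},{"x": 0,"y": 0,"z": 0,"rx": 0,"ry": 0,"rz": 0,"fingers": 0.0},{"x": 0,"y": 0,"z": 0,"rx": 0,"ry": 0,"rz": 0,"fingers": 0.0}])

```text
time: 10.18
position: [452.4, 238.0, 138.3]
ee_rot: [-3.119, -0.377, -0.0]
contact_force: [-0.3, 0.5, 4.1]
width: 21.7
grasp_force: 59.8
```

Call:
play_rows(rows=[{"x": 0,"y": 0,"z": 0.0005,"rx": 0,"ry": 0,"rz": 0,"fingers": 0.0},{"x": 0,"y": 0,"z": 0.0005,"rx": 0,"ry": 0,"rz": 0,"fingers": 0.0},{"x": 0,"y": 0,"z": 0.0005,"rx": 0,"ry": 0,"rz": 0,"fingers": 0.0},{"x": 0,"y": 0,"z": 0,"rx": 0,"ry": 0,"rz": 0,"fingers": 0.0},{"x": 0,"y": 0,"z": 0,"rx": 0,"ry": 0,"rz": 0,"fingers": 0.0},{"x": 0,"y": 0,"z": 0,"rx": 0,"ry": 0,"rz": 0,"fingers": 0.0},{"x": 0,"y": 0,"z": 0,"rx": 0,"ry": 0,"rz": 0,"fingers": 0.0},{"x": 0,"y": 0,"z": 0,"rx": 0,"ry": 0,"rz": 0,"fingers": 0.0}])

```text
time: 10.85
position: [452.4, 238.0, 136.8]
ee_rot: [3.119, 0.377, 0.0]
contact_force: [-0.4, 0.3, 5.1]
width: 21.5
grasp_force: 59.8
```

Call:
play_rows(rows=[{"x": 0,"y": 0,"z": 0.0005,"rx": 0,"ry": 0,"rz": 0,"fingers": 0.0},{"x": 0,"y": 0,"z": 0.0005,"rx": 0,"ry": 0,"rz": 0,"fingers": 0.0},{"x": 0,"y": 0,"z": 0.0005,"rx": 0,"ry": 0,"rz": 0,"fingers": 0.0},{"x": 0,"y": 0,"z": 0,"rx": 0,"ry": 0,"rz": 0,"fingers": 0.0},{"x": 0,"y": 0,"z": 0,"rx": 0,"ry": 0,"rz": 0,"fingers": 0.0},{"x": 0,"y": 0,"z": 0,"rx": 0,"ry": 0,"rz": 0,"fingers": 0.0},{"x": 0,"y": 0,"z": 0,"rx": 0,"ry": 0,"rz": 0,"fingers": 0.0},{"x": 0,"y": 0,"z": 0,"rx": 0,"ry": 0,"rz": 0,"fingers": 0.0}])

```text
time: 11.52
position: [452.4, 238.0, 135.3]
ee_rot: [-3.119, -0.377, -0.0]
contact_force: [0.5, 0.7, 5.3]
width: 21.4
grasp_force: 59.9
```

Call:
play_rows(rows=[{"x": 0,"y": 0,"z": 0.0005,"rx": 0,"ry": 0,"rz": 0,"fingers": 0.0},{"x": 0,"y": 0,"z": 0.0005,"rx": 0,"ry": 0,"rz": 0,"fingers": 0.0},{"x": 0,"y": 0,"z": 0.0005,"rx": 0,"ry": 0,"rz": 0,"fingers": 0.0},{"x": 0,"y": 0,"z": 0,"rx": 0,"ry": 0,"rz": 0,"fingers": 0.0},{"x": 0,"y": 0,"z": 0,"rx": 0,"ry": 0,"rz": 0,"fingers": 0.0},{"x": 0,"y": 0,"z": 0,"rx": 0,"ry": 0,"rz": 0,"fingers": 0.0},{"x": 0,"y": 0,"z": 0,"rx": 0,"ry": 0,"rz": 0,"fingers": 0.0},{"x": 0,"y": 0,"z": 0,"rx": 0,"ry": 0,"rz": 0,"fingers": 0.0}])

```text
time: 12.18
position: [452.4, 238.0, 133.8]
ee_rot: [-3.119, -0.377, -0.0]
contact_force: [-0.1, 0.5, 5.3]
width: 21.8
grasp_force: 59.9
```

Call:
play_rows(rows=[{"x": 0,"y": 0,"z": 0.0005,"rx": 0,"ry": 0,"rz": 0,"fingers": 0.0},{"x": 0,"y": 0,"z": 0.0005,"rx": 0,"ry": 0,"rz": 0,"fingers": 0.0},{"x": 0,"y": 0,"z": 0.0005,"rx": 0,"ry": 0,"rz": 0,"fingers": 0.0},{"x": 0,"y": 0,"z": 0,"rx": 0,"ry": 0,"rz": 0,"fingers": 0.0},{"x": 0,"y": 0,"z": 0,"rx": 0,"ry": 0,"rz": 0,"fingers": 0.0},{"x": 0,"y": 0,"z": 0,"rx": 0,"ry": 0,"rz": 0,"fingers": 0.0},{"x": 0,"y": 0,"z": 0,"rx": 0,"ry": 0,"rz": 0,"fingers": 0.0},{"x": 0,"y": 0,"z": 0,"rx": 0,"ry": 0,"rz": 0,"fingers": 0.0}])

```text
time: 12.85
position: [452.4, 238.0, 132.4]
ee_rot: [3.119, 0.377, 0.0]
contact_force: [-0.1, 0.7, 4.7]
width: 21.4
grasp_force: 59.9
```

Call:
play_rows(rows=[{"x": 0,"y": 0,"z": 0.0005,"rx": 0,"ry": 0,"rz": 0,"fingers": 0.0},{"x": 0,"y": 0,"z": 0.0005,"rx": 0,"ry": 0,"rz": 0,"fingers": 0.0},{"x": 0,"y": 0,"z": 0.0005,"rx": 0,"ry": 0,"rz": 0,"fingers": 0.0},{"x": 0,"y": 0,"z": 0,"rx": 0,"ry": 0,"rz": 0,"fingers": 0.0},{"x": 0,"y": 0,"z": 0,"rx": 0,"ry": 0,"rz": 0,"fingers": 0.0},{"x": 0,"y": 0,"z": 0,"rx": 0,"ry": 0,"rz": 0,"fingers": 0.0},{"x": 0,"y": 0,"z": 0,"rx": 0,"ry": 0,"rz": 0,"fingers": 0.0},{"x": 0,"y": 0,"z": 0,"rx": 0,"ry": 0,"rz": 0,"fingers": 0.0}])

```text
time: 13.52
position: [452.5, 238.1, 131.0]
ee_rot: [-3.119, -0.377, -0.001]
contact_force: [0.2, 0.5, 4.8]
width: 21.4
grasp_force: 60.0
```

Call:
play_rows(rows=[{"x": 0,"y": 0,"z": 0.0005,"rx": 0,"ry": 0,"rz": 0,"fingers": 0.0},{"x": 0,"y": 0,"z": 0.0005,"rx": 0,"ry": 0,"rz": 0,"fingers": 0.0},{"x": 0,"y": 0,"z": 0.0005,"rx": 0,"ry": 0,"rz": 0,"fingers": 0.0},{"x": 0,"y": 0,"z": 0,"rx": 0,"ry": 0,"rz": 0,"fingers": 0.0},{"x": 0,"y": 0,"z": 0,"rx": 0,"ry": 0,"rz": 0,"fingers": 0.0},{"x": 0,"y": 0,"z": 0,"rx": 0,"ry": 0,"rz": 0,"fingers": 0.0},{"x": 0,"y": 0,"z": 0,"rx": 0,"ry": 0,"rz": 0,"fingers": 0.0},{"x": 0,"y": 0,"z": 0,"rx": 0,"ry": 0,"rz": 0,"fingers": 0.0}])

```text
time: 14.18
position: [452.6, 238.1, 129.6]
ee_rot: [-3.119, -0.377, -0.001]
contact_force: [-0.3, -0.1, 6.1]
width: 21.8
grasp_force: 60.0
```

Call:
play_rows(rows=[{"x": 0,"y": 0,"z": 0.0005,"rx": 0,"ry": 0,"rz": 0,"fingers": 0.0},{"x": 0,"y": 0,"z": 0.0005,"rx": 0,"ry": 0,"rz": 0,"fingers": 0.0},{"x": 0,"y": 0,"z": 0.0005,"rx": 0,"ry": 0,"rz": 0,"fingers": 0.0},{"x": 0,"y": 0,"z": 0,"rx": 0,"ry": 0,"rz": 0,"fingers": 0.0},{"x": 0,"y": 0,"z": 0,"rx": 0,"ry": 0,"rz": 0,"fingers": 0.0},{"x": 0,"y": 0,"z": 0,"rx": 0,"ry": 0,"rz": 0,"fingers": 0.0},{"x": 0,"y": 0,"z": 0,"rx": 0,"ry": 0,"rz": 0,"fingers": 0.0},{"x": 0,"y": 0,"z": 0,"rx": 0,"ry": 0,"rz": 0,"fingers": 0.0}])

```text
time: 14.85
position: [452.6, 238.1, 128.2]
ee_rot: [-3.119, -0.377, -0.001]
contact_force: [-0.8, 0.4, 6.3]
width: 21.6
grasp_force: 60.0
```

Call:
play_rows(rows=[{"x": 0,"y": 0,"z": 0.0005,"rx": 0,"ry": 0,"rz": 0,"fingers": 0.0},{"x": 0,"y": 0,"z": 0.0005,"rx": 0,"ry": 0,"rz": 0,"fingers": 0.0},{"x": 0,"y": 0,"z": 0.0005,"rx": 0,"ry": 0,"rz": 0,"fingers": 0.0},{"x": 0,"y": 0,"z": 0,"rx": 0,"ry": 0,"rz": 0,"fingers": 0.0},{"x": 0,"y": 0,"z": 0,"rx": 0,"ry": 0,"rz": 0,"fingers": 0.0},{"x": 0,"y": 0,"z": 0,"rx": 0,"ry": 0,"rz": 0,"fingers": 0.0},{"x": 0,"y": 0,"z": 0,"rx": 0,"ry": 0,"rz": 0,"fingers": 0.0},{"x": 0,"y": 0,"z": 0,"rx": 0,"ry": 0,"rz": 0,"fingers": 0.0}])

```text
time: 15.52
position: [452.7, 238.1, 126.8]
ee_rot: [-3.119, -0.377, -0.001]
contact_force: [-0.2, 0.4, 7.4]
width: 21.4
grasp_force: 60.1
```

Call:
play_rows(rows=[{"x": 0,"y": 0,"z": 0.0005,"rx": 0,"ry": 0,"rz": 0,"fingers": 0.0},{"x": 0,"y": 0,"z": 0.0005,"rx": 0,"ry": 0,"rz": 0,"fingers": 0.0},{"x": 0,"y": 0,"z": 0,"rx": 0,"ry": 0,"rz": 0,"fingers": 0.0},{"x": 0,"y": 0,"z": 0,"rx": 0,"ry": 0,"rz": 0,"fingers": 0.0},{"x": 0,"y": 0,"z": 0,"rx": 0,"ry": 0,"rz": 0,"fingers": 0.0},{"x": 0,"y": 0,"z": 0,"rx": 0,"ry": 0,"rz": 0,"fingers": 0.0},{"x": 0,"y": 0,"z": 0,"rx": 0,"ry": 0,"rz": 0,"fingers": 0.0},{"x": 0,"y": 0,"z": 0,"rx": 0,"ry": 0,"rz": 0,"fingers": 0.0}])

```text
time: 16.18
position: [452.7, 238.1, 125.9]
ee_rot: [-3.119, -0.377, -0.001]
contact_force: [0.1, 1.2, 6.8]
width: 21.4
grasp_force: 60.1
```

Call:
play_rows(rows=[{"x": 0,"y": 0,"z": 0.0005,"rx": 0,"ry": 0,"rz": 0,"fingers": 0.0},{"x": 0,"y": 0,"z": 0.0005,"rx": 0,"ry": 0,"rz": 0,"fingers": 0.0},{"x": 0,"y": 0,"z": 0,"rx": 0,"ry": 0,"rz": 0,"fingers": 0.0},{"x": 0,"y": 0,"z": 0,"rx": 0,"ry": 0,"rz": 0,"fingers": 0.0},{"x": 0,"y": 0,"z": 0,"rx": 0,"ry": 0,"rz": 0,"fingers": 0.0},{"x": 0,"y": 0,"z": 0,"rx": 0,"ry": 0,"rz": 0,"fingers": 0.0},{"x": 0,"y": 0,"z": 0,"rx": 0,"ry": 0,"rz": 0,"fingers": 0.0},{"x": 0,"y": 0,"z": 0,"rx": 0,"ry": 0,"rz": 0,"fingers": 0.0}])

```text
time: 16.85
position: [453.1, 238.2, 125.5]
ee_rot: [-3.119, -0.377, -0.003]
contact_force: [-1.0, 0.6, 9.7]
width: 21.5
grasp_force: 60.3
```

The stop has been felt: force is rising while motion stalls. I'll firm up a little and hold.

Call:
play_rows(rows=[{"x": 0,"y": 0,"z": 0.0005,"rx": 0,"ry": 0,"rz": 0,"fingers": 0.0},{"x": 0,"y": 0,"z": 0.0005,"rx": 0,"ry": 0,"rz": 0,"fingers": 0.0},{"x": 0,"y": 0,"z": 0,"rx": 0,"ry": 0,"rz": 0,"fingers": 0.0},{"x": 0,"y": 0,"z": 0,"rx": 0,"ry": 0,"rz": 0,"fingers": 0.0},{"x": 0,"y": 0,"z": 0,"rx": 0,"ry": 0,"rz": 0,"fingers": 0.0},{"x": 0,"y": 0,"z": 0,"rx": 0,"ry": 0,"rz": 0,"fingers": 0.0},{"x": 0,"y": 0,"z": 0,"rx": 0,"ry": 0,"rz": 0,"fingers": 0.0},{"x": 0,"y": 0,"z": 0,"rx": 0,"ry": 0,"rz": 0,"fingers": 0.0}])

```text
time: 17.52
position: [453.8, 238.4, 125.4]
ee_rot: [-3.118, -0.377, -0.005]
contact_force: [-1.0, -0.0, 11.8]
width: 21.6
grasp_force: 60.7
```

```bash
python3 - <<'E'
from h import *
delta(451,238,150,13.8);print(r.get_state()['wrist_torque'])
E
```

```text
t 17.52 pos [453.8 238.4 125.4] yaw 13.8 F [-1.  -0.  11.8] w 21.6 g 60.7 q [ 0.35  0.06  1.95 -0.    1.13  1.68]
delta tool mm [ -2.7  -0.3 -24.6] rot [-0.0001 -0.0029 -0.    ]
[-0.04185268  0.29167837 -0.04648853]
```

Call:
play_rows(rows=[{"x": 0,"y": 0,"z": 0.0005,"rx": 0,"ry": 0,"rz": 0,"fingers": 0.0},{"x": 0,"y": 0,"z": 0.0005,"rx": 0,"ry": 0,"rz": 0,"fingers": 0.0},{"x": 0,"y": 0,"z": 0.0005,"rx": 0,"ry": 0,"rz": 0,"fingers": 0.0},{"x": 0,"y": 0,"z": 0,"rx": 0,"ry": 0,"rz": 0,"fingers": 0.0},{"x": 0,"y": 0,"z": 0,"rx": 0,"ry": 0,"rz": 0,"fingers": 0.0},{"x": 0,"y": 0,"z": 0,"rx": 0,"ry": 0,"rz": 0,"fingers": 0.0},{"x": 0,"y": 0,"z": 0,"rx": 0,"ry": 0,"rz": 0,"fingers": 0.0},{"x": 0,"y": 0,"z": 0,"rx": 0,"ry": 0,"rz": 0,"fingers": 0.0}])

```text
time: 18.18
position: [454.7, 238.7, 125.3]
ee_rot: [-3.118, -0.377, -0.007]
contact_force: [-0.9, -0.9, 15.6]
width: 21.2
grasp_force: 61.2
```

Call:
play_rows(rows=[{"x": 0,"y": 0,"z": 0.0005,"rx": 0,"ry": 0,"rz": 0,"fingers": 0.0},{"x": 0,"y": 0,"z": 0,"rx": 0,"ry": 0,"rz": 0,"fingers": 0.0},{"x": 0,"y": 0,"z": 0,"rx": 0,"ry": 0,"rz": 0,"fingers": 0.0},{"x": 0,"y": 0,"z": 0,"rx": 0,"ry": 0,"rz": 0,"fingers": 0.0},{"x": 0,"y": 0,"z": 0,"rx": 0,"ry": 0,"rz": 0,"fingers": 0.0},{"x": 0,"y": 0,"z": 0,"rx": 0,"ry": 0,"rz": 0,"fingers": 0.0},{"x": 0,"y": 0,"z": 0,"rx": 0,"ry": 0,"rz": 0,"fingers": 0.0},{"x": 0,"y": 0,"z": 0,"rx": 0,"ry": 0,"rz": 0,"fingers": 0.0}])

```text
time: 18.85
position: [455.0, 238.8, 125.2]
ee_rot: [-3.118, -0.377, -0.008]
contact_force: [-1.7, -0.9, 16.5]
width: 21.5
grasp_force: 61.4
```

```bash
python3 - <<'E'
from h import *
im=r.grab_frame("top");s=r.grab_frame("scene");delta(451,238,150,13.8);print(r.get_state()['wrist_torque'])
a=cv2.resize(s[165:235,277:347],(400,400),interpolation=cv2.INTER_CUBIC)
b=cv2.resize(im[206:276,173:243],(400,400),interpolation=cv2.INTER_CUBIC)
cv2.imwrite("pics/a6.png",cv2.cvtColor(np.hstack([a,b]),cv2.COLOR_RGB2BGR))
E
```

```text
t 18.95 pos [455.  238.8 125.2] yaw 13.8 F [-1.5 -0.6 18.8] w 21.5 g 61.4 q [ 0.35  0.06  1.95 -0.    1.12  1.68]
delta tool mm [ -3.9  -0.2 -24.8] rot [-0.0002 -0.0054  0.0001]
[-0.14862617  0.43051796 -0.06621293]
```

View pics/a6.png

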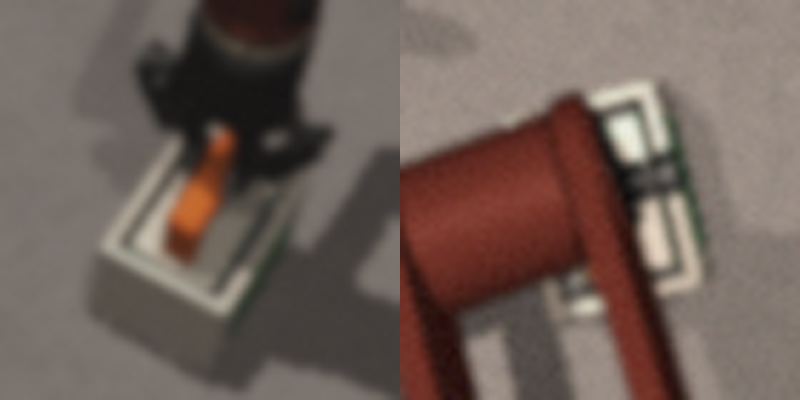

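The block sits inside the well with a dark gap visible on all sides, in the scene crop around (190,250) and the top crop around (640,160), so it is level. I'll let the plate rise.

Call:
play_rows(rows=[{"x": 0,"y": 0,"z": -0.002,"rx": 0,"ry": 0,"rz": 0,"fingers": 0.0},{"x": 0,"y": 0,"z": -0.003,"rx": 0,"ry": 0,"rz": 0,"fingers": 0.0},{"x": 0,"y": 0,"z": -0.005,"rx": 0,"ry": 0,"rz": 0,"fingers": 0.0},{"x": 0,"y": 0,"z": -0.006,"rx": 0,"ry": 0,"rz": 0,"fingers": 0.0},{"x": 0,"y": 0,"z": -0.006,"rx": 0,"ry": 0,"rz": 0,"fingers": 0.0},{"x": 0,"y": 0,"z": -0.004,"rx": 0,"ry": 0,"rz": 0,"fingers": 0.0},{"x": 0,"y": 0,"z": -0.003,"rx": 0,"ry": 0,"rz": 0,"fingers": 0.0},{"x": 0,"y": 0,"z": 0,"rx": 0,"ry": 0,"rz": 0,"fingers": 0.0}])

```text
time: 19.62
position: [451.5, 237.5, 149.6]
ee_rot: [3.118, 0.377, -0.003]
contact_force: [0.5, -0.2, -2.0]
width: 21.7
grasp_force: 59.1
```

Call:
play_rows(rows=[{"x": 0,"y": 0,"z": 0,"rx": 0,"ry": 0,"rz": 0,"fingers": 0.0},{"x": 0,"y": 0,"z": 0,"rx": 0,"ry": 0,"rz": 0,"fingers": 0.0},{"x": 0,"y": 0,"z": 0,"rx": 0,"ry": 0,"rz": 0,"fingers": 0.0},{"x": 0,"y": 0,"z": 0,"rx": 0,"ry": 0,"rz": 0,"fingers": 0.0},{"x": 0,"y": 0,"z": 0,"rx": 0,"ry": 0,"rz": 0,"fingers": 0.0},{"x": 0,"y": 0,"z": 0,"rx": 0,"ry": 0,"rz": 0,"fingers": 0.0},{"x": 0,"y": 0,"z": 0,"rx": 0,"ry": 0,"rz": 0,"fingers": 0.0},{"x": 0,"y": 0,"z": 0,"rx": 0,"ry": 0,"rz": 0,"fingers": 0.0}])

```text
time: 20.28
position: [452.3, 238.0, 150.3]
ee_rot: [3.119, 0.377, -0.0]
contact_force: [-0.6, 0.1, -2.1]
width: 21.8
grasp_force: 59.1
```

Free of the plate (−2 N is the block's weight). Now the second stroke.

Call:
play_rows(rows=[{"x": 0,"y": 0,"z": 0.002,"rx": 0,"ry": 0,"rz": 0,"fingers": 0.0},{"x": 0,"y": 0,"z": 0.003,"rx": 0,"ry": 0,"rz": 0,"fingers": 0.0},{"x": 0,"y": 0,"z": 0.0035,"rx": 0,"ry": 0,"rz": 0,"fingers": 0.0},{"x": 0,"y": 0,"z": 0.0035,"rx": 0,"ry": 0,"rz": 0,"fingers": 0.0},{"x": 0,"y": 0,"z": 0.0035,"rx": 0,"ry": 0,"rz": 0,"fingers": 0.0},{"x": 0,"y": 0,"z": 0.0035,"rx": 0,"ry": 0,"rz": 0,"fingers": 0.0},{"x": 0,"y": 0,"z": 0.0025,"rx": 0,"ry": 0,"rz": 0,"fingers": 0.0},{"x": 0,"y": 0,"z": 0.0015,"rx": 0,"ry": 0,"rz": 0,"fingers": 0.0}])

```text
time: 20.95
position: [453.2, 238.4, 128.0]
ee_rot: [-3.118, -0.377, -0.003]
contact_force: [-0.8, -0.2, 6.5]
width: 21.7
grasp_force: 60.1
```

Call:
play_rows(rows=[{"x": 0,"y": 0,"z": 0.001,"rx": 0,"ry": 0,"rz": 0,"fingers": 0.0},{"x": 0,"y": 0,"z": 0.001,"rx": 0,"ry": 0,"rz": 0,"fingers": 0.0},{"x": 0,"y": 0,"z": 0.0005,"rx": 0,"ry": 0,"rz": 0,"fingers": 0.0},{"x": 0,"y": 0,"z": 0.0005,"rx": 0,"ry": 0,"rz": 0,"fingers": 0.0},{"x": 0,"y": 0,"z": 0.0005,"rx": 0,"ry": 0,"rz": 0,"fingers": 0.0},{"x": 0,"y": 0,"z": 0,"rx": 0,"ry": 0,"rz": 0,"fingers": 0.0},{"x": 0,"y": 0,"z": 0,"rx": 0,"ry": 0,"rz": 0,"fingers": 0.0},{"x": 0,"y": 0,"z": 0,"rx": 0,"ry": 0,"rz": 0,"fingers": 0.0}])

```text
time: 21.62
position: [453.8, 238.5, 125.5]
ee_rot: [-3.118, -0.377, -0.005]
contact_force: [-0.9, 0.3, 8.9]
width: 21.5
grasp_force: 60.3
```

Call:
play_rows(rows=[{"x": 0,"y": 0,"z": 0.0005,"rx": 0,"ry": 0,"rz": 0,"fingers": 0.0},{"x": 0,"y": 0,"z": 0.0005,"rx": 0,"ry": 0,"rz": 0,"fingers": 0.0},{"x": 0,"y": 0,"z": 0.0005,"rx": 0,"ry": 0,"rz": 0,"fingers": 0.0},{"x": 0,"y": 0,"z": 0.0005,"rx": 0,"ry": 0,"rz": 0,"fingers": 0.0},{"x": 0,"y": 0,"z": 0,"rx": 0,"ry": 0,"rz": 0,"fingers": 0.0},{"x": 0,"y": 0,"z": 0,"rx": 0,"ry": 0,"rz": 0,"fingers": 0.0},{"x": 0,"y": 0,"z": 0,"rx": 0,"ry": 0,"rz": 0,"fingers": 0.0},{"x": 0,"y": 0,"z": 0,"rx": 0,"ry": 0,"rz": 0,"fingers": 0.0}])

```text
time: 22.28
position: [455.0, 238.9, 125.3]
ee_rot: [-3.118, -0.377, -0.009]
contact_force: [-1.5, -1.1, 14.9]
width: 21.5
grasp_force: 61.0
```

Call:
play_rows(rows=[{"x": 0,"y": 0,"z": 0.0005,"rx": 0,"ry": 0,"rz": 0,"fingers": 0.0},{"x": 0,"y": 0,"z": 0.0005,"rx": 0,"ry": 0,"rz": 0,"fingers": 0.0},{"x": 0,"y": 0,"z": 0,"rx": 0,"ry": 0,"rz": 0,"fingers": 0.0},{"x": 0,"y": 0,"z": 0,"rx": 0,"ry": 0,"rz": 0,"fingers": 0.0},{"x": 0,"y": 0,"z": 0,"rx": 0,"ry": 0,"rz": 0,"fingers": 0.0},{"x": 0,"y": 0,"z": 0,"rx": 0,"ry": 0,"rz": 0,"fingers": 0.0},{"x": 0,"y": 0,"z": 0,"rx": 0,"ry": 0,"rz": 0,"fingers": 0.0},{"x": 0,"y": 0,"z": 0,"rx": 0,"ry": 0,"rz": 0,"fingers": 0.0}])

```text
time: 22.95
position: [455.6, 239.1, 125.2]
ee_rot: [-3.118, -0.377, -0.011]
contact_force: [-2.1, -0.5, 16.8]
width: 21.3
grasp_force: 61.3
```

Call:
play_rows(rows=[{"x": 0,"y": 0,"z": 0,"rx": 0,"ry": 0,"rz": 0,"fingers": 0.0},{"x": 0,"y": 0,"z": 0,"rx": 0,"ry": 0,"rz": 0,"fingers": 0.0},{"x": 0,"y": 0,"z": 0,"rx": 0,"ry": 0,"rz": 0,"fingers": 0.0},{"x": 0,"y": 0,"z": 0,"rx": 0,"ry": 0,"rz": 0,"fingers": 0.0},{"x": 0,"y": 0,"z": -0.002,"rx": 0,"ry": 0,"rz": 0,"fingers": 0.0},{"x": 0,"y": 0,"z": -0.003,"rx": 0,"ry": 0,"rz": 0,"fingers": 0.0},{"x": 0,"y": 0,"z": -0.005,"rx": 0,"ry": 0,"rz": 0,"fingers": 0.0},{"x": 0,"y": 0,"z": -0.006,"rx": 0,"ry": 0,"rz": 0,"fingers": 0.0}])

```text
time: 23.62
position: [452.9, 238.2, 137.4]
ee_rot: [-3.118, -0.377, -0.002]
contact_force: [0.4, 0.3, 3.5]
width: 21.7
grasp_force: 59.8
```

Call:
play_rows(rows=[{"x": 0,"y": 0,"z": -0.007,"rx": 0,"ry": 0,"rz": 0,"fingers": 0.0},{"x": 0,"y": 0,"z": -0.007,"rx": 0,"ry": 0,"rz": 0,"fingers": 0.0},{"x": 0,"y": 0,"z": -0.007,"rx": 0,"ry": 0,"rz": 0,"fingers": 0.0},{"x": 0,"y": 0,"z": -0.01,"rx": 0,"ry": 0,"rz": 0,"fingers": 0.0},{"x": 0,"y": 0,"z": -0.012,"rx": 0,"ry": 0,"rz": 0,"fingers": 0.0},{"x": 0,"y": 0,"z": -0.01,"rx": 0,"ry": 0,"rz": 0,"fingers": 0.0},{"x": 0,"y": 0,"z": -0.008,"rx": 0,"ry": 0,"rz": 0,"fingers": 0.0},{"x": 0,"y": 0,"z": -0.004,"rx": 0,"ry": 0,"rz": 0,"fingers": 0.0}])

```text
time: 24.28
position: [453.2, 238.3, 203.7]
ee_rot: [-3.118, -0.377, -0.004]
contact_force: [0.7, 0.8, -1.1]
width: 21.6
grasp_force: 59.1
```

```bash
python3 - <<'E'
from h import *
delta(527.5,-176,200,30)
E
```

```text
t 24.28 pos [453.2 238.3 203.7] yaw 13.8 F [ 0.7  0.8 -1.1] w 21.6 g 59.1 q [ 0.35 -0.03  1.88 -0.    1.28  1.68]
delta tool mm [-26.7 420.1   3.6] rot [ 1.000e-04 -2.600e-03 -2.828e-01]
```

Call:
play_rows(rows=[{"x": -0.001,"y": 0.015,"z": 0,"rx": 0,"ry": 0,"rz": 0,"fingers": 0.0},{"x": -0.0019,"y": 0.03,"z": 0,"rx": 0,"ry": 0,"rz": 0,"fingers": 0.0},{"x": -0.0019,"y": 0.03,"z": 0,"rx": 0,"ry": 0,"rz": 0,"fingers": 0.0},{"x": -0.0019,"y": 0.03,"z": 0,"rx": 0,"ry": 0,"rz": 0,"fingers": 0.0},{"x": -0.0019,"y": 0.03,"z": 0,"rx": 0,"ry": 0,"rz": 0,"fingers": 0.0},{"x": -0.0019,"y": 0.03,"z": 0,"rx": 0,"ry": 0,"rz": 0,"fingers": 0.0},{"x": -0.0019,"y": 0.03,"z": 0,"rx": 0,"ry": 0,"rz": 0,"fingers": 0.0},{"x": -0.0019,"y": 0.03,"z": 0,"rx": 0,"ry": 0,"rz": 0,"fingers": 0.0}])

```text
time: 24.95
position: [492.0, 14.7, 201.9]
ee_rot: [-3.119, -0.377, 0.0]
contact_force: [0.9, 0.7, -2.3]
width: 21.5
grasp_force: 59.2
```

Call:
play_rows(rows=[{"x": -0.0019,"y": 0.03,"z": 0,"rx": 0,"ry": 0,"rz": 0,"fingers": 0.0},{"x": -0.0019,"y": 0.03,"z": 0,"rx": 0,"ry": 0,"rz": 0,"fingers": 0.0},{"x": -0.0019,"y": 0.03,"z": 0,"rx": 0,"ry": 0,"rz": 0,"fingers": 0.0},{"x": -0.0019,"y": 0.03,"z": 0,"rx": 0,"ry": 0,"rz": 0,"fingers": 0.0},{"x": -0.0019,"y": 0.03,"z": 0,"rx": 0,"ry": 0,"rz": 0,"fingers": 0.0},{"x": -0.0014,"y": 0.024,"z": 0,"rx": 0,"ry": 0,"rz": 0,"fingers": 0.0},{"x": -0.001,"y": 0.014,"z": 0,"rx": 0,"ry": 0,"rz": 0,"fingers": 0.0},{"x": -0.0005,"y": 0.007,"z": 0,"rx": 0,"ry": 0,"rz": 0,"fingers": 0.0}])

```text
time: 25.62
position: [526.6, -178.0, 201.7]
ee_rot: [3.119, 0.374, -0.0]
contact_force: [-0.4, -0.3, -2.1]
width: 22.2
grasp_force: 59.2
```

Call:
play_rows(rows=[{"x": 0,"y": 0,"z": 0,"rx": 0,"ry": 0,"rz": -0.08,"fingers": 0.0},{"x": 0,"y": 0,"z": 0,"rx": 0,"ry": 0,"rz": -0.08,"fingers": 0.0},{"x": 0,"y": 0,"z": 0,"rx": 0,"ry": 0,"rz": -0.08,"fingers": 0.0},{"x": 0,"y": 0,"z": 0,"rx": 0,"ry": 0,"rz": -0.08,"fingers": 0.0},{"x": 0,"y": 0,"z": 0,"rx": 0,"ry": 0,"rz": 0,"fingers": 0.0},{"x": 0,"y": 0,"z": 0,"rx": 0,"ry": 0,"rz": 0,"fingers": 0.0},{"x": 0,"y": 0,"z": 0,"rx": 0,"ry": 0,"rz": 0,"fingers": 0.0},{"x": 0,"y": 0,"z": 0,"rx": 0,"ry": 0,"rz": 0,"fingers": 0.0}])

```text
time: 26.28
position: [526.6, -175.8, 201.8]
ee_rot: [-3.019, -0.868, 0.0]
contact_force: [0.4, 0.4, -2.0]
width: 21.7
grasp_force: 59.2
```

```bash
python3 - <<'E'
from h import *
delta(527.5,-176,60,32)
E
```

```text
t 26.28 pos [ 526.6 -175.8  201.8] yaw 32.1 F [ 0.4  0.4 -2. ] w 21.7 g 59.2 q [-0.45  0.07  1.78  0.    1.28  0.56]
delta tool mm [  0.7   0.7 141.8] rot [-0.0002 -0.      0.0017]
```

Call:
play_rows(rows=[{"x": 0,"y": 0,"z": 0.012,"rx": 0,"ry": 0,"rz": 0,"fingers": 0.0},{"x": 0,"y": 0,"z": 0.025,"rx": 0,"ry": 0,"rz": 0,"fingers": 0.0},{"x": 0,"y": 0,"z": 0.03,"rx": 0,"ry": 0,"rz": 0,"fingers": 0.0},{"x": 0,"y": 0,"z": 0.03,"rx": 0,"ry": 0,"rz": 0,"fingers": 0.0},{"x": 0,"y": 0,"z": 0.02,"rx": 0,"ry": 0,"rz": 0,"fingers": 0.0},{"x": 0,"y": 0,"z": 0.014,"rx": 0,"ry": 0,"rz": 0,"fingers": 0.0},{"x": 0,"y": 0,"z": 0.007,"rx": 0,"ry": 0,"rz": 0,"fingers": 0.0},{"x": 0,"y": 0,"z": 0.002,"rx": 0,"ry": 0,"rz": 0,"fingers": 0.0}])

```text
time: 26.95
position: [524.8, -175.4, 59.3]
ee_rot: [-3.016, -0.868, 0.005]
contact_force: [0.1, 0.8, -0.5]
width: 21.7
grasp_force: 59.2
```

Call:
play_rows(rows=[{"x": 0,"y": 0,"z": 0.001,"rx": 0,"ry": 0,"rz": 0,"fingers": 0.0},{"x": 0,"y": 0,"z": 0.001,"rx": 0,"ry": 0,"rz": 0,"fingers": 0.0},{"x": 0,"y": 0,"z": 0.001,"rx": 0,"ry": 0,"rz": 0,"fingers": 0.0},{"x": 0,"y": 0,"z": 0.001,"rx": 0,"ry": 0,"rz": 0,"fingers": 0.0},{"x": 0,"y": 0,"z": 0.001,"rx": 0,"ry": 0,"rz": 0,"fingers": 0.0},{"x": 0,"y": 0,"z": 0.001,"rx": 0,"ry": 0,"rz": 0,"fingers": 0.0},{"x": 0,"y": 0,"z": 0,"rx": 0,"ry": 0,"rz": 0,"fingers": 0.0},{"x": 0,"y": 0,"z": 0,"rx": 0,"ry": 0,"rz": 0,"fingers": 0.0}])

```text
time: 27.62
position: [526.6, -176.2, 55.9]
ee_rot: [3.019, 0.869, 0.0]
contact_force: [-0.5, -0.5, -1.9]
width: 21.3
grasp_force: 59.2
```

Call:
play_rows(rows=[{"x": 0,"y": 0,"z": 0.0005,"rx": 0,"ry": 0,"rz": 0,"fingers": 0.0},{"x": 0,"y": 0,"z": 0.0005,"rx": 0,"ry": 0,"rz": 0,"fingers": 0.0},{"x": 0,"y": 0,"z": 0.0005,"rx": 0,"ry": 0,"rz": 0,"fingers": 0.0},{"x": 0,"y": 0,"z": 0.0005,"rx": 0,"ry": 0,"rz": 0,"fingers": 0.0},{"x": 0,"y": 0,"z": 0,"rx": 0,"ry": 0,"rz": 0,"fingers": 0.0},{"x": 0,"y": 0,"z": 0,"rx": 0,"ry": 0,"rz": 0,"fingers": 0.0},{"x": 0,"y": 0,"z": 0,"rx": 0,"ry": 0,"rz": 0,"fingers": 0.0},{"x": 0,"y": 0,"z": 0,"rx": 0,"ry": 0,"rz": 0,"fingers": 0.0}])

```text
time: 28.28
position: [526.7, -176.4, 54.1]
ee_rot: [3.019, 0.869, 0.0]
contact_force: [-1.1, -0.6, 0.9]
width: 21.5
grasp_force: 59.5
```

Contact with the tray floor. I'll open the fingers and withdraw.

Call:
play_rows(rows=[{"x": 0,"y": 0,"z": 0.0003,"rx": 0,"ry": 0,"rz": 0,"fingers": 0.03},{"x": 0,"y": 0,"z": 0,"rx": 0,"ry": 0,"rz": 0,"fingers": 0.04},{"x": 0,"y": 0,"z": 0,"rx": 0,"ry": 0,"rz": 0,"fingers": 0.05},{"x": 0,"y": 0,"z": 0,"rx": 0,"ry": 0,"rz": 0,"fingers": 0.06},{"x": 0,"y": 0,"z": 0,"rx": 0,"ry": 0,"rz": 0,"fingers": 0.075},{"x": 0,"y": 0,"z": 0,"rx": 0,"ry": 0,"rz": 0,"fingers": 0.085},{"x": 0,"y": 0,"z": 0,"rx": 0,"ry": 0,"rz": 0,"fingers": 0.085},{"x": 0,"y": 0,"z": 0,"rx": 0,"ry": 0,"rz": 0,"fingers": 0.085}])

```text
time: 28.95
position: [526.5, -176.2, 53.5]
ee_rot: [-3.019, -0.869, 0.0]
contact_force: [-0.4, -0.4, -0.0]
width: 85.1
grasp_force: 0.0
```

Call:
play_rows(rows=[{"x": 0,"y": 0,"z": -0.005,"rx": 0,"ry": 0,"rz": 0,"fingers": 0.085},{"x": 0,"y": 0,"z": -0.015,"rx": 0,"ry": 0,"rz": 0,"fingers": 0.085},{"x": 0,"y": 0,"z": -0.025,"rx": 0,"ry": 0,"rz": 0,"fingers": 0.085},{"x": 0,"y": 0,"z": -0.03,"rx": 0,"ry": 0,"rz": 0,"fingers": 0.085},{"x": 0,"y": 0,"z": -0.03,"rx": 0,"ry": 0,"rz": 0,"fingers": 0.085},{"x": 0,"y": 0,"z": -0.02,"rx": 0,"ry": 0,"rz": 0,"fingers": 0.085},{"x": 0,"y": 0,"z": -0.015,"rx": 0,"ry": 0,"rz": 0,"fingers": 0.085},{"x": 0,"y": 0,"z": -0.01,"rx": 0,"ry": 0,"rz": 0,"fingers": 0.085}])

```text
time: 29.62
position: [527.8, -176.8, 206.7]
ee_rot: [3.016, 0.869, 0.005]
contact_force: [1.0, 0.3, 0.4]
width: 85.1
grasp_force: 0.0
```

Call:
play_rows(rows=[{"x": -0.01,"y": 0.01,"z": 0,"rx": 0,"ry": 0,"rz": 0,"fingers": 0.085},{"x": -0.02,"y": 0.02,"z": 0,"rx": 0,"ry": 0,"rz": 0,"fingers": 0.085},{"x": -0.02,"y": 0.02,"z": 0,"rx": 0,"ry": 0,"rz": 0,"fingers": 0.085},{"x": -0.02,"y": 0.02,"z": 0,"rx": 0,"ry": 0,"rz": 0,"fingers": 0.085},{"x": -0.02,"y": 0.02,"z": 0,"rx": 0,"ry": 0,"rz": 0,"fingers": 0.085},{"x": -0.02,"y": 0.02,"z": 0,"rx": 0,"ry": 0,"rz": 0,"fingers": 0.085},{"x": -0.01,"y": 0.01,"z": 0,"rx": 0,"ry": 0,"rz": 0,"fingers": 0.085},{"x": 0,"y": 0,"z": 0,"rx": 0,"ry": 0,"rz": 0,"fingers": 0.085}])

```text
time: 30.28
position: [487.0, -344.6, 202.1]
ee_rot: [-3.02, -0.863, 0.003]
contact_force: [-0.4, 0.6, -0.0]
width: 85.1
grasp_force: 0.0
```

```bash
python3 - <<'E'
from h import *
im=r.grab_frame("top");s=r.grab_frame("scene");delta(451,238,150,13.8)
a=cv2.resize(s[130:240,210:350],(420,330),interpolation=cv2.INTER_CUBIC)
b=cv2.resize(im[170:280,190:360],(380,246),interpolation=cv2.INTER_CUBIC)
c=np.zeros((330,800,3),np.uint8);c[:,:420]=a;c[:246,420:]=b
cv2.imwrite("pics/a7.png",cv2.cvtColor(c,cv2.COLOR_RGB2BGR))
for n,i,p in(("top",im,(322,216)),("scene",s,(229,163))):
    h,sa,v=hsv(i);m=(h<16)&(sa>130)&(v>110);w=np.zeros_like(m);w[p[1]-20:p[1]+20,p[0]-20:p[0]+20]=1
    try: print(rect(n,m&w,p,83)[:2])
    except Exception as e: print(n,e)
E
```

```text
t 30.38 pos [ 488.  -341.4  202.3] yaw 32.05 F [-0.9  1.1  0.3] w 85.1 g 0.0 q [-0.73  0.16  1.69  0.    1.3   0.28]
delta tool mm [ 276.1 -510.6   53.7] rot [-0.0026  0.0004  0.3185]
(147.0, ((523.4711303710938, -176.81512451171875), (93.60111999511719, 25.128549575805664), 31.8157958984375))
(83.5, ((528.6632690429688, -173.9725341796875), (102.14539337158203, 26.968130111694336), 35.092857360839844))
```

View pics/a7.png

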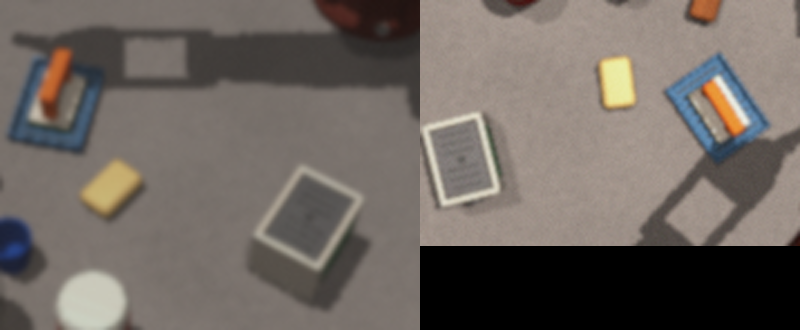

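The block stands flat and centred in its tray (bar measured at about (526,−175), aligned with the tray), the plate is up and level, and the gripper is clear. Handing in.

```bash
python3 -c "
from station import r
print(r.sign_off())"
```

```text
the job is handed in; nothing more can be done
None
```

I gave the plate two full, level strokes with the scrub block, each held at about 17–20 N against the stop, then released the block flat and centred in its tray and handed the job in at about 30 s (no verdict was returned).

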